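# Click the lift handle onto the steamer basket and lower it into the pot

## Task

Slide the lift handle down over the post of the steamer basket until it is fully home, and turn it until the red spring button pops out through the hole in its sleeve. Then lift the basket by the handle and lower it into the pot so that it stands flat on the bottom, and leave the handle locked on. Work gently: do not force the handle down or twist on against the popped button, do not tip, drop or bang the basket, do not push the pot away, and leave the salt shaker and the spice jar alone.

Things in the scene. Friction and masses are not known exactly. Their poses are not given: they have to be found in the camera images.
- handle: Lift handle, 140 mm tall, 0.14 kg, upright on its open end. Origin: centre of that mouth, z up the handle. 0 to 56 mm: steel sleeve, open below, belled: inner radius 19 mm at the mouth (outer 21.5), narrowing to the 12.7 mm bore (outer 15.2) 18 mm up. Its only hole, 8 mm wide, 9 mm high, framed in black, is on the -x side, centre 29.5 mm above the mouth.
- grip (a point): Middle of the handle's black grip, 99 mm above the mouth, axes as the handle's. The grip spans 58 to 140 mm above the mouth, 34 mm along x and 26 mm along y, with flat sides: take it with the fingers closing along y.
- basket: Round perforated steel steamer basket, 0.36 to 0.6 kg, 153 mm across, rim 58 mm high, on three 14 mm silicone feet. Origin: centre at foot level, z up. A boss in its centre, 25 mm in radius, top 22 mm above the origin, carries the lift post (diameter 24 mm), which swivels very stiffly: its button points within 0.9 rad of the basket's -x, at an angle not reported; see it, or feel for it by turning.
- post_foot (a point): Foot of the lift post, on its axis at the top of the boss, 22 mm above the basket's origin; axes as the basket's. The handle is fully home when its mouth rests here, its origin on this point.
- post_tip (a point): Tip of the lift post, on its axis, 49.5 mm above its foot; axes as the basket's.
- button (a joint): Red spring button, 7.4 mm thick, 29.5 mm above the post's foot; m pressed in: 0 out (6 mm proud), 0.003 to 0.006 in the bore. Spring 1.5 to 3 N. The belled mouth presses it in as the handle slides down (push 3 to 12 N). With the handle home it pops out when the hole faces it within 0.1 rad, leaving that much play. Contact forces adding up to 40 N (as at a 0.24 N m twist) are forcing.
- pot: Steel pot, 1.4 kg, 190 mm across outside, 184 mm inside, rim 86 mm high, two loop handles on its +y and -y sides that reach 124 mm from the axis. Origin: centre of its underside, z up; its inside bottom is 6 mm above that. Pot and basket may each stand at the left or the right.
- salt_shaker: Salt shaker of clear plastic with a grey cap, 44 mm wide and 90 mm high, to be left alone. Origin: centre of its underside.
- spice_jar: Glass spice jar with a black cap and a dark label, 41 mm wide and 105 mm high, to be left alone. Origin: centre of its underside.
Mind the look-alikes: they are no part of the job. Leave any blue look-alike of the basket alone. Leave any yellow look-alike of the handle alone.

How it is judged:
By the outcome, as a careful person would: the job done as asked, in the order asked, and still so for the second after the job is handed in, with the robot touching nothing.
It also fails if it takes over 72 s, if anything falls off the work surface, if the arm or the gripper's body presses on something with over 40 N, if the wrist force passes 120 N, or if a joint passes its speed limit or range.

## Robot

A 7-joint arm with a two-finger parallel gripper is mounted at the origin on a cart in front of the work surface, level with it; the furniture and walls round the work are solid. World frame = base frame: x ahead of the robot, y to its left, z up, the work surface at z = 0. Lengths are in mm, angles in rad, forces in N, time in s.
With the tool pointing down it reaches from about 400 to 875 mm from the base axis. Payload 19.3 kg.
Tool frame: the origin (TCP) lies at the very end of the fingers, on their centre line; the grasp point (between the pads) lies 19 mm behind it (grip_point_offset is the z of the grasp point in the tool frame, in mm); z points along the fingers, y is the line along which they close (so a half turn about z gives the same grasp; the last joint's range is limited). The gripper opens to 85 mm and grips with 20 to 120 N. Pads are 22 mm wide; open, the fingers measure 114 mm over their backs; the gripper's body (76 mm by 85 mm) begins 54 mm behind the grasp point. The pads swing forward as they close: fully open they stand 13 mm farther back than shut.
Start: joints at [-1.292, 0.521, -0.036, 1.599, 0.021, 1.021, -0.113], TCP at [213.625, 587.349, 231.291] pointing down, gripper open.
Joint ranges: [-2.91, 2.91], [-0.3, 2.13], [-1.5, 1.42], [0.17, 2.43], [-1.26, 4.41], [0.16, 1.93], [-2.52, 2.52]. Speed limits (rad/s): [1.89, 1.89, 2.39, 2.39, 3.01, 3.01, 3.01].

## Interface

Orientations are given as a 3x3 rotation matrix whose columns are the frame's x, y, z axes.
In Python, from workcell import movep, movel, goto_joints, open_gripper, clamp, wait, inverse_kinematics, read_state, camera, PlanningError, finish_job, grip_point_offset gives the robot as it stands. Calls block until the motion is done:
- movep(position, orientation): joint-space move of the TCP to a pose.
- movel(position, frame=None, max_speed=150, guard=None): straight line of the TCP; frame=None keeps the orientation; max_speed is the mean speed in mm/s. With guard (N) it stops when the force on the tool has changed by that much, and returns True; else False.
- goto_joints(angles): joint-space move.
- open_gripper() and clamp(): open the fingers fully, or close them until they stop; the grip force is fixed at half the most.
- wait(seconds).
- inverse_kinematics(position, orientation): joint angles nearest the present ones, or None.
- read_state(): the state.
- camera(name): name is "scene" or "side" or "wrist"; returns a dict with "image" (384x512x3 uint8, blue, green, red), "range_z" (384x512 float32, mm along the optical axis (not along the pixel's ray), 0 where there is no reading), "fx", "fy", "cx", "cy" (pixels), "cam_to_world" (4x4, takes a point from camera to world coordinates). Camera axes: x right, y up, looking along -z (the intrinsics and any distortion apply to the point x, -y, -z); pixel columns grow to the right and rows downward; lengths in mm; the calibration is good to about 2 mm. A picture is of the moment at which its call begins.
A pose or a line that the arm cannot do raises PlanningError and nothing moves.
- finish_job(): hands the job in; it is judged then, once.
The state is a dict: "time": time; "qpos": joint angles; "qvel": joint speeds; "joint_efforts": joint torques, N m; "eef_pos": TCP position; "tool_rot": TCP orientation; "ft_force": force on the tool from outside, world axes, zero at the start; "torque": the same for the moment, N m; "finger_gap": finger opening in mm; "gripper_force": force on a finger pad.
Only numpy, scipy, OpenCV 4.12 (cv2) and the standard library are available. Lean on these libraries where they do the work, as an engineer would, in place of code of your own. Each camera call takes 0.05 s, during which the arm holds its last target. There are 200 camera calls.

## Working session

There is one attempt and no reset: what is moved stays moved. The work goes in short steps, each a Python script; the robot and the scene stay as the last script left them, time stands still between calls to the robot, and variables do not carry over. Pictures are saved under pics/ and viewed, at most 10 in all, crops included, and the job is handed in when it is done.

```bash
ls; mkdir -p pics
cat > h.py <<'E'
import numpy as np, cv2
from workcell import *
def pts(c):
    z=c["range_z"]; v,u=np.mgrid[0:z.shape[0],0:z.shape[1]]
    P=np.stack([(u-c["cx"])/c["fx"]*z,-(v-c["cy"])/c["fy"]*z,-z],-1)
    T=np.array(c["cam_to_world"]); return P@T[:3,:3].T+T[:3,3]
def down(yaw):  # tool y axis at world angle yaw, z down
    y=np.array([np.cos(yaw),np.sin(yaw),0]); z=np.array([0,0,-1.]); return np.stack([np.cross(y,z),y,z],1)
E
python3 - <<'E'
from h import *
s=camera("scene"); d=camera("side")
cv2.imwrite("pics/a.png",np.vstack([s["image"],d["image"]])[:, :]) 
cv2.imwrite("pics/scene.png",cv2.resize(s["image"],(800,600))); cv2.imwrite("pics/side.png",cv2.resize(d["image"],(800,600)))
np.savez("c0.npz",s=pts(s),d=pts(d),si=s["image"],di=d["image"])
for c in (s,d): print(c["fx"],c["cx"],c["cy"],np.round(c["cam_to_world"],3).tolist(), [k for k in c])
print(read_state())
print(grip_point_offset)
E
```

```text
pics
409.4999455306275 251.20752341927914 191.667490123973 [[-0.774, 0.341, -0.534, -67.504], [-0.634, -0.416, 0.652, 1023.247], [0.0, 0.843, 0.538, 727.251], [0.0, 0.0, 0.0, 1.0]] ['image', 'range_z', 'fx', 'fy', 'cx', 'cy', 'cam_to_world']
361.71179056961427 256.8991566119437 193.03506892099455 [[-0.998, 0.008, -0.059, 486.343], [-0.054, -0.54, 0.84, 1018.928], [-0.025, 0.842, 0.539, 583.382], [0.0, 0.0, 0.0, 1.0]] ['image', 'range_z', 'fx', 'fy', 'cx', 'cy', 'cam_to_world']
{'time': 0.1, 'qpos': array([-1.29218209,  0.52196935, -0.0363461 ,  1.59992348,  0.02122165,
        1.02111234, -0.11278106]), 'qvel': array([ 0.00121094, -0.0022458 ,  0.00021838, -0.00109633,  0.00012349,
        0.00274875,  0.0003985 ]), 'joint_efforts': array([ 4.57594244e-03, -9.28482485e+01,  1.98495425e+00, -3.70524752e+01,
        1.81745086e-02,  5.72852834e-03, -4.78310085e-05]), 'eef_pos': array([213.54094264, 587.0752694 , 230.7836308 ]), 'tool_rot': array([[-9.39790611e-01,  3.41750688e-01, -2.73986305e-04],
       [ 3.41750788e-01,  9.39790093e-01, -9.89573724e-04],
       [-8.06978852e-05, -1.02362713e-03, -9.99999473e-01]]), 'ft_force': array([ 0.11403507,  0.58515912, -1.53474695]), 'torque': array([ 0.04204181, -0.00663929, -0.0005806 ]), 'gripper_force': 0.0, 'finger_gap': 85.18870325004032}
-18.700000000000003
```

View pics/scene.png

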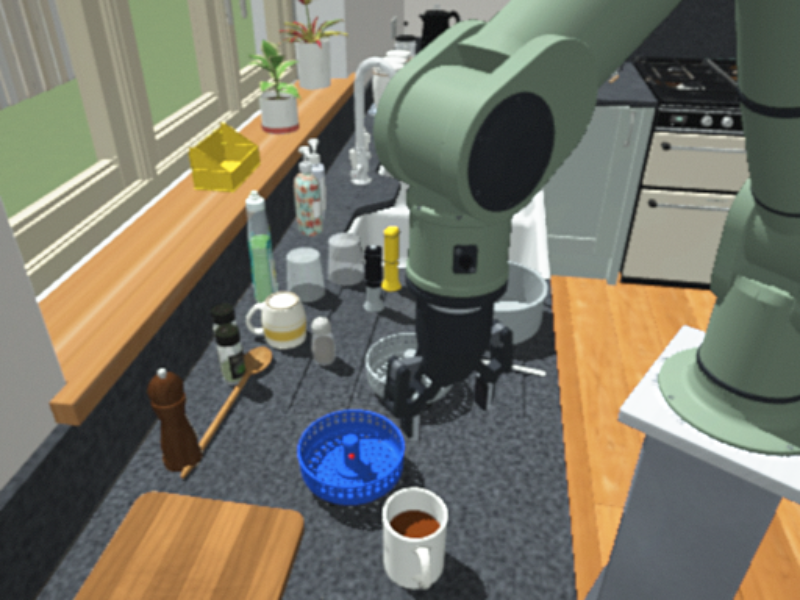

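View pics/side.png

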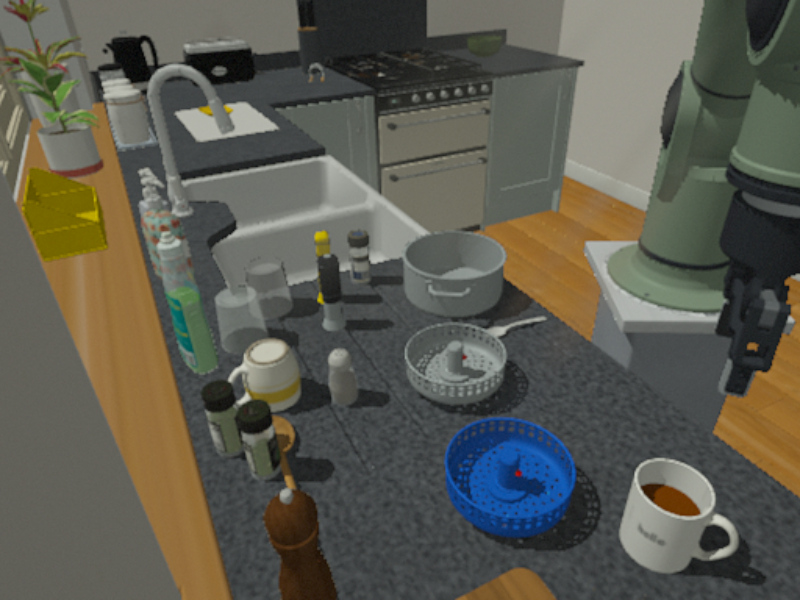

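Side view (800x600 px): the handle (black grip, steel sleeve) is at (331,290), with the yellow look-alike just behind it at (322,268). The steel basket is at (455,362) with its red button facing right, towards the robot, and the blue look-alike is at (510,475). The pot is at (453,272), the shaker at (343,378), and spice jars at (360,255), (260,440) and (222,418). The steel basket and the black-gripped handle fit the description. I'll measure them and check in one enlarged crop.

Run:
```python
from h import *
from scipy.optimize import least_squares
z=np.load("c0.npz"); P=z["d"]; I=z["di"]; S=z["s"]
def box(n,x0,y0,x1,y1,zl,zh,P=P):
    q=P[int(y0*.64):int(y1*.64)+1,int(x0*.64):int(x1*.64)+1].reshape(-1,3); m=(q[:,2]>zl)&(q[:,2]<zh)&np.isfinite(q).all(1); q=q[m]
    print(n,len(q),np.round(np.median(q,0)), np.round(np.percentile(q,3,0)),np.round(np.percentile(q,97,0))); return q
def fit(q,R=None):
    f=lambda p:np.hypot(q[:,0]-p[0],q[:,1]-p[1])-(R or p[2])
    r=least_squares(f,[*q[:,:2].mean(0)]+([] if R else [80]),loss="soft_l1",f_scale=2); print("  fit",np.round(r.x,1),round(np.abs(r.fun).mean(),2)); return r.x
fit(box("basket rim",400,320,510,405,53,64))
fit(box("post top",445,340,468,355,64,80),12)
fit(box("pot rim",395,230,510,300,80,90))
q=box("grip",318,252,345,298,60,150); 
fit(box("sleeve",318,298,348,335,5,55),15.2)
fit(box("salt",325,345,360,408,10,110))
for b in [(345,228,372,285),(200,380,238,460),(240,400,285,480)]: fit(box("jar",*b,10,150),20.5)
fit(box("yellow",314,230,330,255,60,160))
c=I[140:270,180:340]; cv2.imwrite("pics/crop.png",cv2.resize(c,(800,600) if 0 else (720,585),interpolation=cv2.INTER_CUBIC))
# red button
hsv=cv2.cvtColor(I,cv2.COLOR_BGR2HSV); m=((hsv[...,0]<8)|(hsv[...,0]>172))&(hsv[...,1]>140)&(hsv[...,2]>80); m[:205]=0;m[245:]=0;m[:,:270]=0;m[:,330:]=0
print("red",np.argwhere(m).mean(0),P[m].round(1).tolist())
for b in (S,):
  pass
```

```text
basket rim 319 [456. 347.  56.] [382. 264.  53.] [529. 412.  61.]
  fit [456.3 338.1  74.2] 8.81
post top 61 [456. 343.  69.] [447. 332.  65.] [467. 349.  71.]
  fit [455.2 335.9] 3.21
pot rim 350 [451.  79.  84.] [361. -23.  80.] [546. 168.  86.]
  fit [453.5  73.7  94.1] 2.03
grip 390 [668. 197. 107.] [652. 117.  67.] [691. 204. 139.]
sleeve 192 [666. 200.  27.] [654. 166.   6.] [690. 205.  53.]
  fit [669.7 186.9] 3.32
salt 520 [620. 396.  52.] [603. 380.  13.] [639. 402.  87.]
  fit [622.5 386.2  14.8] 2.71
jar 410 [636.  45.  65.] [619.  23.  14.] [657.  51. 105.]
  fit [638.7  28.7] 2.13
jar 883 [760. 499.  75.] [746. 470.  15.] [781. 506. 105.]
  fit [766.  483.9] 3.71
jar 1126 [703. 533.  63.] [686. 413.  11.] [733. 541. 105.]
  fit [707.6 519.4] 9.31
yellow 143 [691. 115. 128.] [676.  94. 106.] [704. 164. 139.]
  fit [683.1 149.5  37.1] 4.79
red [228.5 296.5] [[443.8, 345.7, 54.7], [441.4, 345.0, 54.2], [443.6, 344.4, 50.8], [441.4, 346.2, 52.2]]
```

View pics/crop.png

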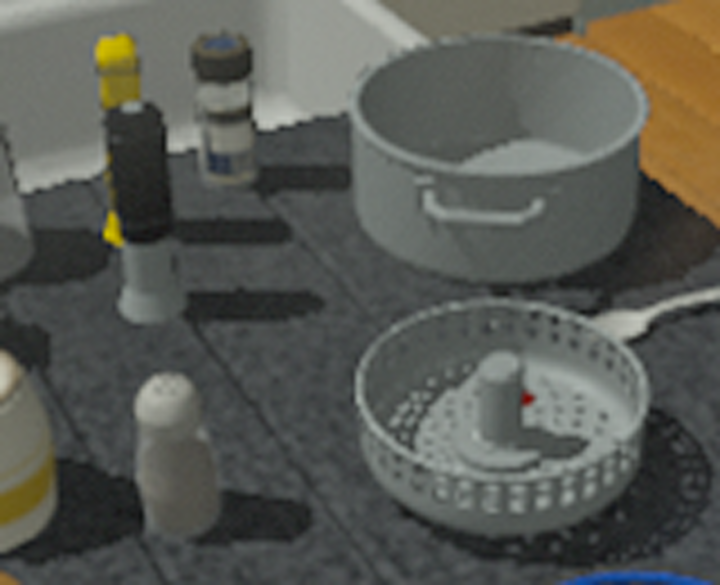

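The crop confirms the black-gripped handle at (148,205), the steel basket with its button at (525,398), and the pot. Next is a close look from above the handle with the wrist camera, to find which way the handle and its hole face.

Run:
```python
from h import *
movep([560,187,300],down(np.pi/2))
w=camera("wrist"); s=camera("scene")
print(np.round(w["cam_to_world"],3).tolist(),w["fx"],w["cx"],w["cy"],read_state()["qpos"],read_state()["time"])
P=pts(w); np.savez("w1.npz",P=P,I=w["image"])
M=cv2.resize(w["image"],(512,384))
C=np.array(s["cam_to_world"]);R=C[:3,:3]
def proj(p,c):
    T=np.array(c["cam_to_world"]); q=T[:3,:3].T@(np.array(p)-T[:3,3]); return c["cx"]+c["fx"]*q[0]/-q[2], c["cy"]-c["fy"]*q[1]/-q[2]
u,v=proj([668,187,60],s); print(u,v)
u,v=int(u),int(v); c=cv2.resize(s["image"][max(v-35,0):v+35,u-24:u+24],(264,384),interpolation=cv2.INTER_CUBIC)
cv2.imwrite("pics/w1.png",np.hstack([M,c]))
```

```text
[[-0.0, -0.949, -0.316, 478.382], [1.0, -0.0, -0.0, 188.739], [0.0, -0.316, 0.949, 443.173], [0.0, 0.0, 0.0, 1.0]] 278.27568862566477 255.67084456806506 196.2767240380627 [-0.48316874  0.40294983  0.08256536  1.61437745 -0.0361049   1.1259865
  1.18041359] 2.1333
238.82254083870183 180.3898507961352
```

View pics/w1.png

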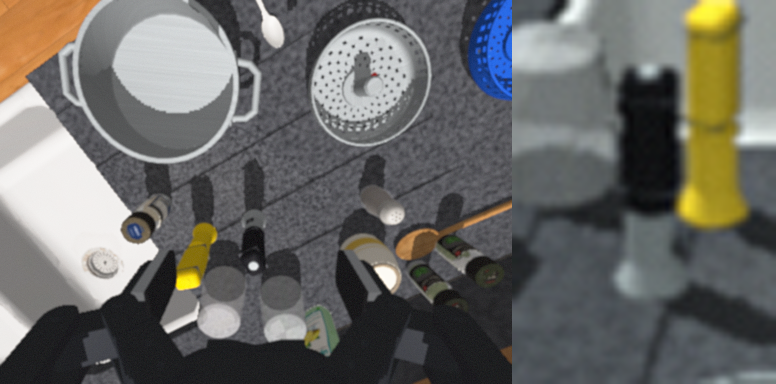

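Wrist view: the handle is at (253,240), the yellow look-alike beside it at (197,255), and drinking glasses at (220,300) and (283,305). I need the clearances and a closer view of the sleeve.

Run:
```python
from h import *
z=np.load("w1.npz");P=z["P"];I=z["I"]
q=P.reshape(-1,3)
hsv=cv2.cvtColor(I,cv2.COLOR_BGR2HSV)
reg=(P[...,0]>600)&(P[...,0]<760)&(P[...,1]>60)&(P[...,1]<300)
yel=(hsv[...,0]>20)&(hsv[...,0]<35)&(hsv[...,1]>150)&reg
def rep(n,m):
    q=P[m]
    for a,b in ((3,30),(60,130),(136,145)):
        k=q[(q[:,2]>a)&(q[:,2]<b)]
        if len(k)>3: print(n,a,b,len(k),np.percentile(k,5,0).round(),np.percentile(k,95,0).round(),k.mean(0).round(1))
rep("yel",yel)
u=np.zeros(I.shape[:2],bool);u[205:280,235:272]=1
rep("hnd",u&reg)
for n,b in (("glassL",(262,340,195,246)),("glassR",(272,345,260,310)),("mug",(230,290,340,405))):
    m=np.zeros(I.shape[:2],bool);m[b[0]:b[1],b[2]:b[3]]=1
    k=P[m];k=k[(k[:,2]>15)&(k[:,2]<200)];print(n,len(k),np.percentile(k,3,0).round() if len(k) else 0,np.percentile(k,97,0).round() if len(k) else 0)
m=u&reg&(P[...,2]>138); 
k=P[m][:,:2].astype(np.float32); print(cv2.minAreaRect(k))
d=np.load("c0.npz"); D=d["d"]; H=cv2.cvtColor(d["di"],cv2.COLOR_BGR2HSV)
mm=np.zeros(D.shape[:2],bool); mm[150:215,195:230]=1
y=mm&(H[...,0]>20)&(H[...,0]<35)&(H[...,1]>150); print("side yel",np.percentile(D[y],5,0).round(),np.percentile(D[y],95,0).round())
b=mm&(D[...,2]>137)&(H[...,1]<100); print("side top",D[b].mean(0),cv2.minAreaRect(D[b][:,:2].astype(np.float32)))
cv2.imwrite("pics/w2.png",cv2.resize(I[200:285,185:285],(700,595),interpolation=cv2.INTER_CUBIC))
```

```text
yel 3 30 245 [676.  85.   4.] [699. 117.  27.] [683.9 103.3  13.5]
yel 60 130 641 [680.  86.  62.] [694. 116. 126.] [684.2 102.7  97.8]
yel 136 145 352 [682.  89. 137.] [704. 113. 142.] [692.6 101.  139.7]
hnd 3 30 235 [652. 167.   4.] [673. 203.  26.] [659.8 185.6  12.8]
hnd 60 130 544 [652. 170.  61.] [671. 200. 129.] [658.1 185.5  97.6]
hnd 136 145 401 [656. 173. 137.] [682. 197. 142.] [668.2 185.2 139.7]
glassL 2819 [686. 100.  20.] [824. 165. 133.]
glassR 2484 [782. 201.  19.] [860. 280.  93.]
mug 1412 [692. 347.  20.] [740. 403.  87.]
((669.6749267578125, 185.34681701660156), (30.952335357666016, 22.545360565185547), 27.015975952148438)
side yel [681. 104.   5.] [708. 196. 139.]
side top [645.25923203 301.63736408 198.65187567] ((572.177001953125, 597.1959228515625), (28.302841186523438, 860.2911987304688), 13.388421058654785)
```

View pics/w2.png

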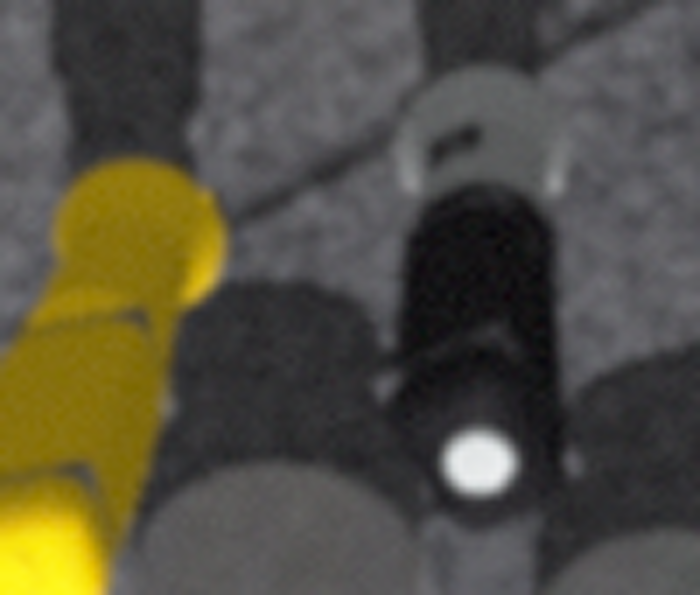

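The hole shows at crop (458,145), left of the sleeve's centre at 487, so it faces -x and slightly -y and the handle's yaw is about +0.45. The grip rectangle's 27° agrees with that, and the yellow look-alike at (692,101) leaves about 11 mm beside an open finger. I'll take one look from over the basket for the post axis, button direction and pot, then grasp.

```bash
cat >> h.py <<'E'
def ray(c,u,v,h):
    T=np.array(c["cam_to_world"]); d=T[:3,:3]@np.array([(u-c["cx"])/c["fx"],-(v-c["cy"])/c["fy"],-1]); o=T[:3,3]
    return o+d*(h-o[2])/d[2]
def proj(p,c):
    T=np.array(c["cam_to_world"]); q=T[:3,:3].T@(np.array(p)-T[:3,3]); return c["cx"]+c["fx"]*q[0]/-q[2], c["cy"]-c["fy"]*q[1]/-q[2]
def circ(q):
    A=np.c_[2*q[:,:2],np.ones(len(q))]
    for _ in range(4):
        x=np.linalg.lstsq(A,(q[:,:2]**2).sum(1),rcond=None)[0]; r=np.sqrt(x[2]+x[0]**2+x[1]**2)
        e=np.abs(np.hypot(*(q[:,:2]-x[:2]).T)-r); q=q[e<max(3,2*e.mean())];A=np.c_[2*q[:,:2],np.ones(len(q))]
    return x[0],x[1],r,len(q)
E
python3 - <<'E'
from h import *
movep([410,300,310],down(np.pi/2))
w=camera("wrist"); I=w["image"];P=pts(w); print(read_state()["qpos"],read_state()["time"])
X=P
def sel(cx,cy,rr,a,b): return X[(np.hypot(X[...,0]-cx,X[...,1]-cy)<rr)&(X[...,2]>a)&(X[...,2]<b)]
t=sel(456,337,20,67,76); print("tip pts",len(t),t.mean(0).round(1),cv2.minAreaRect(t[:,:2].astype(np.float32)))
t=sel(456,337,95,54,62); t=t[np.hypot(t[:,0]-456,t[:,1]-337)>60]; print("rim",np.round(circ(t),1))
t=sel(453.5,74,110,82,90); print("pot rim",np.round(circ(t),1))
t=X[(np.hypot(X[...,0]-453,X[...,1]-74)>103)&(np.hypot(X[...,0]-453,X[...,1]-74)<130)&(X[...,2]>35)&(X[...,2]<90)]
print("pot handles",[ (g.mean(0).round(),len(g)) for g in (t[t[:,1]>74],t[t[:,1]<74])])
hsv=cv2.cvtColor(I,cv2.COLOR_BGR2HSV); m=((hsv[...,0]<8)|(hsv[...,0]>172))&(hsv[...,1]>120)&(hsv[...,2]>60)&(np.hypot(X[...,0]-456,X[...,1]-337)<60)
v,u=np.nonzero(m); print("red n",len(v),u.mean(),v.mean(),ray(w,u.mean(),v.mean(),51.5).round(1), P[m].mean(0).round(1))
u,v=proj([452,337,60],w);u,v=int(u),int(v);print(u,v)
cv2.imwrite("pics/w3.png",cv2.resize(I[max(v-70,0):v+70,max(0,u-90):u+90],(720,560),interpolation=cv2.INTER_CUBIC))
for p,y in (([669,185.3,150],2.02),([455,337,200],1.05),([455,337,200],1.5),([455,337,200],.6),([453,74,200],1.05)):
    print(p,y,inverse_kinematics(p,down(y)))
E
```

```text
[-0.76510777  0.25203564  0.02176671  1.80245652 -0.00577504  1.0870503
  0.82882972] 2.9583
tip pts 201 [455.6 335.5  71.4] ((456.24530029296875, 335.50537109375), (21.891191482543945, 22.733842849731445), 89.79826354980469)
rim [456.6 335.9  74.4 763. ]
pot rim [ 453.3   71.4   93.9 1998. ]
pot handles [(array([462., 186.,  71.]), 350), (array([440., -44.,  71.]), 363)]
red n 15 282.53333333333336 183.86666666666667 [443.2 341.1  51.5] [442.3 340.8  54.7]
280 191
[669, 185.3, 150] 2.02 [-0.38526063  0.71706257  0.04920747  1.47023702 -0.03960149  0.95526276
  1.69471555]
[455, 337, 200] 1.05 [-0.80948773  0.46638201  0.09256875  1.79482677 -0.05382949  0.88281607
  0.35744275]
[455, 337, 200] 1.5 [-0.76385329  0.46467098  0.02978155  1.79235355 -0.01724561  0.88481868
  0.77369661]
[455, 337, 200] 0.6 [-0.8635933   0.47018508  0.16743044  1.79773423 -0.09797834  0.88169784
 -0.05162837]
[453, 74, 200] 1.05 [-0.46644164  0.30890774  0.21570682  2.06304357 -0.09279727  0.77852333
  0.85550829]
```

View pics/w3.png

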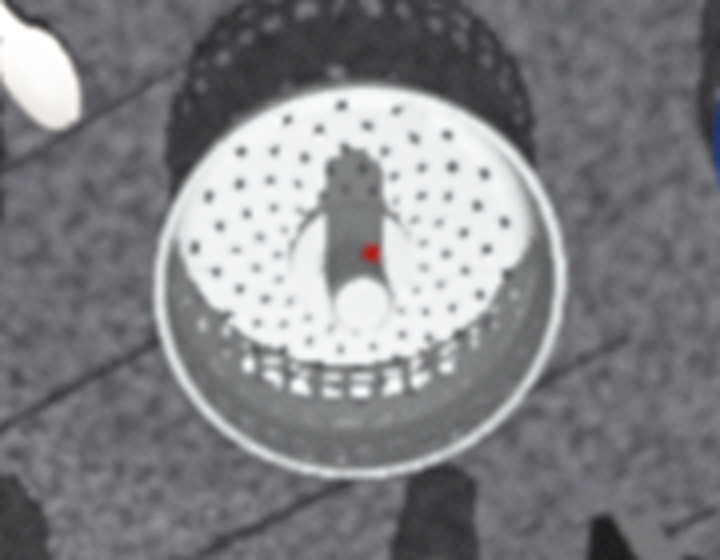

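The post axis is (456.2,335.6). The red button at crop (372,253) gives a direction of about π-0.4, and the pot is at (453.3,71.4). I'll grasp the handle now.

Run:
```python
from h import *
movep([669,185.5,200],down(2.02))
print(movel([669,185.5,80.3],max_speed=120,guard=8), read_state()["eef_pos"].round(1))
s0=read_state()
clamp(); s=read_state(); print(s["finger_gap"],s["gripper_force"],s["ft_force"].round(1),s["torque"].round(2),s["eef_pos"].round(1))
movel([669,185.5,200],max_speed=120)
movep([455.5,334.5,225],down(np.pi/2+0.05)); wait(.3)
s=read_state(); print(s["time"],s["finger_gap"],s["ft_force"].round(1),s["torque"].round(3),s["eef_pos"].round(1),s["tool_rot"].round(3).tolist())
d=camera("side"); c=camera("scene")
u,v=map(int,proj([456,336,110],d)); a=cv2.resize(d["image"][v-60:v+60,u-40:u+40],(400,600),interpolation=cv2.INTER_CUBIC)
u,v=map(int,proj([456,336,110],c)); b=cv2.resize(c["image"][v-60:v+60,u-40:u+40],(400,600),interpolation=cv2.INTER_CUBIC)
cv2.imwrite("pics/g1.png",np.hstack([a,b]))
X=pts(d); m=(np.hypot(X[...,0]-456,X[...,1]-336)<30)&(X[...,2]>95)
for lo,hi in((122,130),(140,170),(180,230)):
    k=X[m&(X[...,2]>lo)&(X[...,2]<hi)]; print(lo,len(k),np.percentile(k,[3,97],0).round(1).tolist() if len(k) else 0)
```

```text
False [669.4 185.7  81.1]
25.141866076855564 51.499682664871216 [-1.7  0.9  2.9] [ 0.23  0.31 -0.05] [669.  185.7  80.5]
8.325 25.312697989340382 [ 1.1 -0.4 -0.6] [-0.033  0.024  0.002] [456.1 334.  224.8] [[-0.999, -0.049, -0.0], [-0.049, 0.999, -0.0], [0.0, -0.0, -1.0]]
122 0 0
140 207 [[438.1, 338.5, 143.3], [473.4, 356.2, 168.7]]
180 292 [[440.8, 340.5, 181.6], [472.3, 355.3, 228.1]]
```

View pics/g1.png

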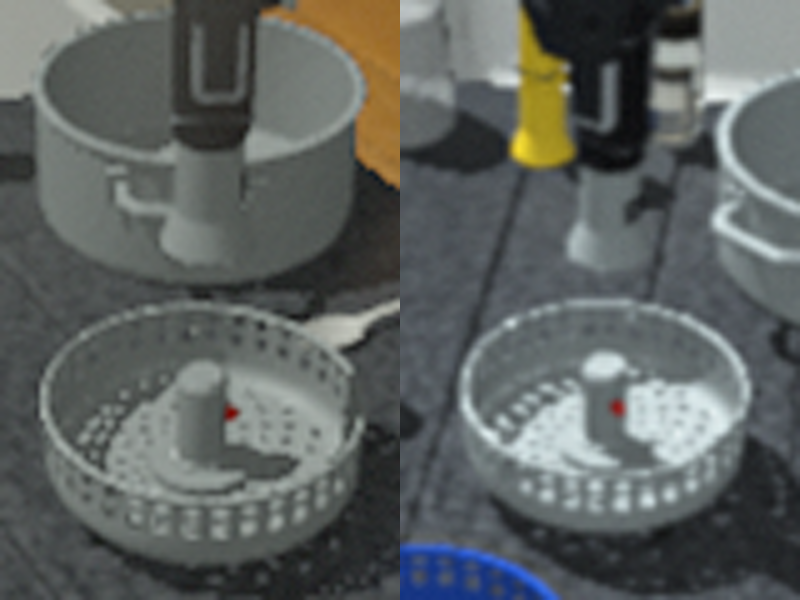

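The handle is held upright, with its mouth 12 cm above the table and over the post (side px about (205,250) over (203,372)). Now I'll lower it in small steps, watching the forces.

Run:
```python
from h import *
x,y=456.0,335.4
R=down(np.pi/2+0.05)
movel([x,y,156],R,max_speed=100); wait(.2); f0=read_state()["ft_force"]; t0=read_state()["torque"]
print("f0",f0.round(1),t0.round(3))
z=156
while z>106:
    z-=3
    g=movel([x,y,z],R,max_speed=40,guard=14)
    s=read_state(); f=s["ft_force"]-f0; m=s["torque"]-t0
    print(z,g,f.round(1),m.round(2),s["eef_pos"].round(1),round(s["time"],1))
    if g or abs(f[2])>13 or np.hypot(*f[:2])>10: break
```

```text
f0 [ 0.  -0.4 -0.7] [-0.025  0.044  0.025]
153 False [ 0.3 -0.1 -1.3] [-0.   -0.08 -0.06] [455.9 335.3 152.9] 9.7
150 False [-0.5  1.3 -0.3] [0.06 0.05 0.  ] [455.9 335.3 149.8] 10.0
147 False [-0.2  1.1  0.4] [ 0.02  0.   -0.02] [455.9 335.3 146.8] 10.2
144 False [-0.1  1.2 -0.1] [ 0.07 -0.07 -0.03] [455.9 335.3 143.8] 10.5
141 False [-0.1  0.6 -0.3] [ 0.03 -0.06 -0.04] [455.9 335.3 140.8] 10.7
138 False [ 0.9  0.  -0.4] [-0.02 -0.02 -0.04] [455.9 335.3 137.8] 11.0
135 False [ 0.3 -0.6 -1.1] [ 0.02 -0.03 -0.02] [455.9 335.3 134.8] 11.2
132 False [-0.2  0.7 -1.3] [ 0.02 -0.02 -0.05] [455.9 335.3 131.8] 11.5
129 False [-0.1  1.3 -0.9] [ 0.14  0.1  -0.03] [455.8 335.4 128.8] 11.7
126 False [-1.3  0.7 -1.4] [ 0.3   0.42 -0.03] [455.7 335.4 125.8] 12.0
123 False [-0.9  1.9 -1.3] [ 0.43  0.42 -0.01] [455.8 335.4 122.7] 12.2
120 False [-1.5  2.4 -1.5] [0.42 0.5  0.01] [455.8 335.4 119.8] 12.5
117 False [-1.8  1.3 -1.5] [ 0.37  0.53 -0.04] [455.8 335.2 116.7] 12.7
114 False [-1.7  1.5 -2.8] [ 0.57  0.29 -0.08] [456.  335.4 113.8] 13.0
111 False [-1.   1.8 -2.8] [ 0.52  0.33 -0.06] [456.  335.4 110.8] 13.2
108 False [-2.2  1.6 -1.1] [ 0.41  0.5  -0.06] [455.9 335.3 107.8] 13.5
105 False [-0.5  2.4 -2.9] [ 0.52  0.28 -0.07] [456.  335.4 104.8] 13.7
```

Run:
```python
from h import *
x,y=456.0,335.4
R=down(np.pi/2+0.05); f0=np.array([0,-.4,-.7])
wait(.2); b=read_state()["ft_force"][2]; z=104.8
while z>99.5:
    z-=.5
    g=movel([x,y,z],R,max_speed=15,guard=8); wait(.1)
    s=read_state(); f=s["ft_force"]-f0
    print(round(z,1),g,f.round(1),s["torque"].round(2),s["eef_pos"].round(1))
    if g or s["ft_force"][2]-b>4: break
d=camera("side"); c=camera("scene")
u,v=map(int,proj([456,336,80],d)); a=cv2.resize(d["image"][v-50:v+50,u-50:u+50],(400,400),interpolation=cv2.INTER_CUBIC)
u,v=map(int,proj([456,336,80],c)); e=cv2.resize(c["image"][v-50:v+50,u-50:u+50],(400,400),interpolation=cv2.INTER_CUBIC)
cv2.imwrite("pics/home.png",np.hstack([a,e]))
```

```text
104.3 False [-1.3  2.1 -1. ] [0.31 0.5  0.02] [456.  335.4 104.3]
103.8 False [-1.1  1.8 -1.4] [ 0.43  0.41 -0.02] [456.  335.4 103.8]
103.3 False [-0.9  3.2  0.1] [0.48 0.33 0.04] [456.  335.4 103.3]
102.8 False [-0.7  1.7 -0.5] [0.49 0.28 0.02] [456.  335.4 102.7]
102.3 False [-2.1  1.1  4.4] [ 0.38  0.61 -0.04] [456.  335.5 102.4]
```

View pics/home.png

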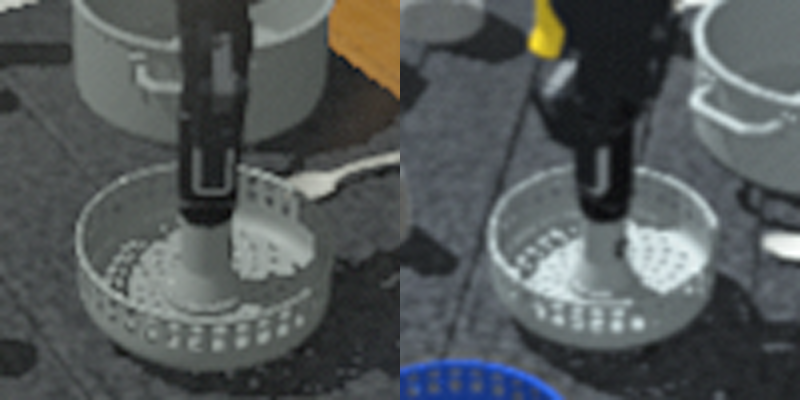

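The handle is home: the bell sits on the boss and the upward force rose at TCP z 102.3, as predicted. The hole is visible in the scene half at (620,245). Now I'll turn in small steps, watching the torque and looking for red in the hole.

```bash
cat >> h.py <<'E'
def red(c,p,h=14):
    u,v=map(int,proj(p,c)); I=cv2.cvtColor(c["image"][v-h:v+h,u-h:u+h],cv2.COLOR_BGR2HSV)
    return int((((I[...,0]<10)|(I[...,0]>170))&(I[...,1]>100)&(I[...,2]>50)).sum())
E
python3 - <<'E'
from h import *
x,y,z=456.0,335.4,102.4
t0=read_state()["torque"][2]; a=.05
while a>-.9:
    a-=.05
    movel([x,y,z],down(np.pi/2+a),max_speed=60); wait(.12)
    T=[];
    for _ in range(4): T.append(read_state()["torque"][2]); wait(.02)
    s=read_state(); r=red(camera("scene"),[441,341,51]); t=np.mean(T)-t0
    print(round(a,2),round(t,3),s["ft_force"].round(1),s["eef_pos"].round(1),r,round(s["time"],1))
    if abs(t)>.07 or r>=4: break
E
```

```text
0.0 -0.075 [-3.   0.5  3.6] [456.  335.4 102.4] 0 16.2
```

```bash
cat > turn.py <<'E'
from h import *
import sys
x,y,z=456.0,335.4,102.4
def tz(n=10):
    T=[]
    for _ in range(n): T.append(read_state()["torque"][2]); wait(.02)
    return np.mean(T),np.std(T)
t0=tz()[0]; a=float(sys.argv[1]); print("t0",t0)
while a>-.9:
    a-=.05
    movel([x,y,z],down(np.pi/2+a),max_speed=60); wait(.05)
    t,sd=tz(); t-=t0
    s=read_state(); r=red(camera("scene"),[441,341,51])
    print(round(a,2),round(t,3),round(sd,3),s["ft_force"].round(1),r,round(s["time"],1))
    if abs(t)>.08 or r>=3: break
E
python3 turn.py 0.0
```

```text
t0 -0.05768836366046528
-0.05 -0.025 0.019 [-2.   0.4  4.3] 0 16.9
-0.1 -0.031 0.027 [-2.3  1.6  3.3] 0 17.4
-0.15 -0.022 0.024 [-2.2  2.1  3.7] 0 17.9
-0.2 -0.04 0.035 [-1.   3.1  2.5] 4 18.4
```

```bash
sed -i 's/ or r>=3//' turn.py; sed -i 's/abs(t)>.08/abs(t)>.09 or a<-.33/' turn.py; python3 turn.py -0.2
```

```text
t0 -0.06572433283157404
-0.25 -0.014 0.03 [0.5 2.8 2.5] 5 19.1
-0.3 -0.0 0.031 [ 1.1 -1.4  4.1] 5 19.6
-0.35 -0.015 0.035 [ 0.2 -1.   5.8] 7 20.1
```

Run:
```python
from h import *
d=camera("side"); c=camera("scene")
P=pts(c); I=cv2.cvtColor(c["image"],cv2.COLOR_BGR2HSV); m=((I[...,0]<10)|(I[...,0]>170))&(I[...,1]>100)&(I[...,2]>50)&(np.hypot(P[...,0]-456,P[...,1]-336)<50)
print(P[m].round(1).tolist())
out=[]
for q in (d,c):
    u,v=map(int,proj([448,341,52],q)); out.append(cv2.resize(q["image"][v-20:v+20,u-20:u+20],(400,400),interpolation=cv2.INTER_CUBIC)); print(red(q,[441,341,51]))
cv2.imwrite("pics/pop.png",np.hstack(out))
```

```text
[[444.0, 341.2, 54.9], [441.4, 340.2, 55.6], [444.5, 344.9, 53.6], [444.3, 340.7, 51.2], [442.8, 338.3, 50.5], [442.5, 343.0, 50.1], [440.7, 341.0, 49.8]]
3
7
```

View pics/pop.png

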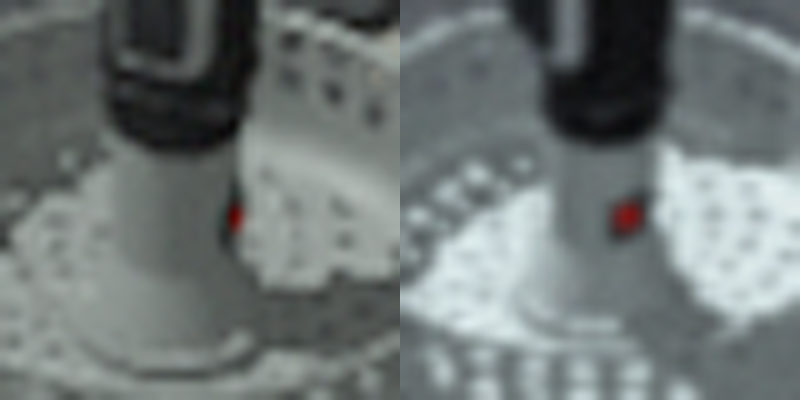

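The red button fills the black-framed hole at (628,215) in the scene half and shows at the sleeve's edge at (235,217) in the side half, so it looks popped. I'll confirm by gently feeling for both ends of the play, then centre it.

```bash
cat > feel.py <<'E'
from h import *
x,y,z=456.0,335.4,102.4
def tz(n=16):
    T=[]
    for _ in range(n): T.append(read_state()["torque"][2]); wait(.02)
    return np.mean(T)
a=-.35; t0=tz(); ends=[]
for sg in (-1,1):
    while abs(a+.35)<.28:
        a+=sg*.025; movel([x,y,z],down(np.pi/2+a),max_speed=60); wait(.03); t=tz()-t0
        print(round(a,3),round(t,3),end="; ")
        if t*-sg>.075 or t*sg>.1: break
    ends.append(a); print("end",round(a,3),round(read_state()["time"],1))
a=sum(ends)/2; movel([x,y,z],down(np.pi/2+a),max_speed=60); wait(.1)
print(a,tz()-t0,red(camera("scene"),[441,341,51]))
E
python3 feel.py
```

```text
-0.375 0.076; end -0.375 21.1
-0.35 0.105; end -0.35 21.7
-0.3625 0.12486557187830752 7
```

Run:
```python
from h import *
x,y,z=456.0,335.4,102.4
def tz(n=20):
    T=[]
    for _ in range(n): s=read_state(); T.append(np.r_[s["torque"],s["ft_force"]]); wait(.02)
    return np.mean(T,0).round(3)
print(tz())
for a in (-.34,-.31,-.28,-.25,-.22):
    movel([x,y,z],down(np.pi/2+a),max_speed=60); wait(.05); t=tz(); print(a,t,red(camera("scene"),[441,341,51]))
    if t[2]<-.15: break
print(read_state()["time"])
```

```text
[-0.086  0.028  0.055  0.224 -0.416  5.146]
-0.34 [-0.054  0.011  0.015  0.071 -0.232  5.048] 6
-0.31 [ 0.012 -0.061  0.015  0.273  0.146  4.773] 5
-0.28 [ 0.251 -0.221  0.015  0.784  0.782  3.901] 5
-0.25 [ 6.190e-01 -5.180e-01  3.000e-03  1.894e+00  2.370e+00  3.134e+00] 5
-0.22 [ 1.101 -0.848 -0.013  2.919  3.959  2.16 ] 5
26.0833
```

Turning back loads the handle tangentially (up to about 5 N) from around -0.28, so the button has popped and is catching the hole's edge. I'll go back to the middle of the play (-0.36) and make a gentle test lift.

Run:
```python
from h import *
R=down(np.pi/2-.36)
movel([456,335.4,102.4],R,max_speed=60); wait(.2)
f0=read_state()["ft_force"]; print(f0.round(1),read_state()["torque"].round(2),read_state()["finger_gap"])
for z in (104.4,106.4,122):
    movel([456,335.4,z],R,max_speed=15); wait(.15); s=read_state(); print(z,s["ft_force"].round(1),s["torque"].round(2),s["finger_gap"].round(2))
d=camera("side"); X=pts(d); c=camera("scene"); print("red",red(c,[441,341,69]))
r=np.hypot(X[...,0]-456,X[...,1]-337); m=(r>66)&(r<84)&(X[...,2]>50)&(X[...,2]<90); t=X[m]
# top of rim per angular sector
an=np.arctan2(t[:,1]-337,t[:,0]-456); 
print([ (round(b,1),round(float(np.percentile(t[(an>b)&(an<b+.6),2],95)),1)) for b in np.arange(-3.1,3.1,.62) if ((an>b)&(an<b+.6)).sum()>5],read_state()["time"])
```

```text
[0.4 1.1 4.8] [ 0.18 -0.32 -0.11] 25.490149769244802Traceback (most recent call last):
  File "<stdin>", line 6, in <module>
AttributeError: 'float' object has no attribute 'round'
```

Run:
```python
from h import *
R=down(np.pi/2-.36)
for z in (104.4,106.4,122):
    movel([456,335.4,z],R,max_speed=15); wait(.15); s=read_state(); print(z,s["ft_force"].round(1),s["torque"].round(2),s["finger_gap"])
d=camera("side"); X=pts(d); c=camera("scene"); print("red",red(c,[441,341,69]))
r=np.hypot(X[...,0]-456,X[...,1]-337); m=(r>66)&(r<84)&(X[...,2]>50)&(X[...,2]<90); t=X[m]
an=np.arctan2(t[:,1]-337,t[:,0]-456); 
print([ (round(b,1),round(float(np.percentile(t[(an>b)&(an<b+.6),2],95)),1)) for b in np.arange(-3.1,3.1,.62) if ((an>b)&(an<b+.6)).sum()>5],read_state()["time"])
```

```text
104.4 [-0.4 -0.4 -3.8] [-0.26  0.18  0.02] 25.407082509974032
106.4 [ 0.7  0.3 -4.6] [ 0.22 -0.03  0.01] 25.39402318629221
122 [ 0.4  0.  -7.4] [-0.01  0.05 -0.06] 25.672908244889893
red 7
[(np.float64(-3.1), 76.7), (np.float64(-2.5), 74.3), (np.float64(-1.9), 71.5), (np.float64(-1.2), 70.8), (np.float64(-0.6), 71.7), (np.float64(0.0), 74.0), (np.float64(0.6), 74.8), (np.float64(1.2), 76.4), (np.float64(1.9), 78.3), (np.float64(2.5), 78.3)] 29.2833
```

Run:
```python
from h import *
def prof(X,lo):
    r=np.hypot(X[...,0]-456,X[...,1]-337); m=(r>66)&(r<84)&(X[...,2]>lo)&(X[...,2]<lo+40); t=X[m]
    an=np.arctan2(t[:,1]-337,t[:,0]-456)
    return [round(float(np.percentile(t[(an>b)&(an<b+.6),2],95)),1) for b in np.arange(-3.1,3.1,.62)]
a=np.array(prof(np.load("c0.npz")["d"],32)); b=np.array(prof(pts(camera("side")),50)); print(a,b,b-a)
```

```text
[57.2 57.2 56.9 56.4 57.4 57.8 57.  57.1 56.9 58.1] [76.9 74.2 71.4 71.5 72.  73.  74.8 76.8 77.7 78.1] [19.7 17.  14.5 15.1 14.6 15.2 17.8 19.7 20.8 20. ]
```

The basket hangs from the button, tilted only about 2° by the play in the fit. I'll carry it over the pot and check the centring.

Run:
```python
from h import *
R=down(np.pi/2-.36)
movel([456,335.4,216],R,max_speed=50)
movel([453.1,71.4,216],R,max_speed=85); wait(.4)
s=read_state(); print(s["ft_force"].round(1),s["finger_gap"],s["eef_pos"].round(1),s["time"])
d=camera("side"); X=pts(d); c=camera("scene"); print("red",red(c,[438,77,165]),red(d,[438,77,165]))
r=np.hypot(X[...,0]-453,X[...,1]-72)
t=X[(r>60)&(r<90)&(X[...,2]>158)&(X[...,2]<185)]; print("basket",np.round(circ(t),1),np.percentile(t[:,2],[5,95]))
t=X[(r>80)&(r<106)&(X[...,2]>80)&(X[...,2]<90)]; print("pot",np.round(circ(t),1))
X=pts(c); r=np.hypot(X[...,0]-453,X[...,1]-72)
t=X[(r>60)&(r<90)&(X[...,2]>158)&(X[...,2]<185)]; print("basket",np.round(circ(t),1) if len(t)>5 else 0)
t=X[(r>80)&(r<106)&(X[...,2]>80)&(X[...,2]<90)]; print("pot",np.round(circ(t),1)if len(t)>5 else 0)
```

```text
[-0.1 -0.5 -5.5] 25.72683681877881 [453.1  71.4 216. ] 35.025
red 6 1
basket [453.4  74.1  74.5 297. ] [158.48091531 171.23970111]
pot [453.4  74.2  94.  201. ]
basket [453.   71.7  74.1 289. ]
pot [452.1  71.6  93.6 189. ]
```

Both cameras show the basket and pot centres agreeing to within 1 mm. Lowering.

Run:
```python
from h import *
R=down(np.pi/2-.36); x,y=453.1,71.4
print(movel([x,y,124],R,max_speed=50,guard=12),read_state()["eef_pos"].round(1))
z=124
while z>107:
    z-=1; g=movel([x,y,z],R,max_speed=12,guard=9); wait(.05); s=read_state(); f=s["ft_force"]
    print(z,g,f.round(1),end="; ")
    if g or f[2]>3 or np.hypot(*f[:2])>8: break
print(s["eef_pos"].round(1),s["torque"].round(2),s["time"])
```

```text
False [453.2  71.4 124.2]
123 False [-0.1  0.1 -5.6]; 122 False [ 0.5  0.3 -6.2]; 121 False [-0.4 -0.4 -5.6]; 120 False [-0.1  0.4 -6.2]; 119 False [ 0.4 -0.  -5.3]; 118 False [ 0.7  0.4 -4.9]; 117 False [-0.4 -0.2 -6.4]; 116 False [-0.1 -0.1 -5.7]; 115 False [ 0.4 -0.7 -5.7]; 114 False [ 0.   0.4 -6.8]; 113 False [ 0.7  0.2 -5.8]; 112 False [-0.4  0.9 -4.3]; 111 False [-0.2  0.7 -4.7]; 110 False [-3.5  3.   0.6]; 109 False [-4.3  4.5  2.6]; 108 False [-7.7  3.9 11.4]; [452.9  71.8 108.3] [1.29 1.85 0.  ] 41.9167
```

Run:
```python
from h import *
R=down(np.pi/2-.36); x,y=453.1,71.4
for p in ([x,y,108.6],[x-.4,y+.3,108.6]):
    movel(p,R,max_speed=10); wait(.2); print(read_state()["ft_force"].round(1),read_state()["torque"].round(2))
d=camera("side");c=camera("scene")
for q in (d,c):
    X=pts(q); r=np.hypot(X[...,0]-453,X[...,1]-72); t=X[(r>66)&(r<82)&(X[...,2]>50)&(X[...,2]<78)]
    an=np.arctan2(t[:,1]-72,t[:,0]-453)
    print([(round(float(b),1),round(float(np.percentile(t[(an>b)&(an<b+.6),2],95)),1)) for b in np.arange(-3.1,3.1,.62) if ((an>b)&(an<b+.6)).sum()>5], red(q,[438,77,57]))
print(read_state()["time"])
```

```text
[-4.8  2.9  2. ] [1.09 0.99 0.02]
[-2.4  2.  -2.1] [0.51 0.34 0.06]
[(-3.1, 63.3), (-2.5, 63.6), (-1.2, 62.3), (-0.6, 63.7)] 2
[(-3.1, 65.0), (-2.5, 65.8), (-1.9, 63.4), (-1.2, 63.3), (-0.6, 65.4), (0.0, 65.7)] 6
42.9167
```

Flat (rim at about 64 all round, forces small, button still showing). Release and retreat, then check before handing in.

Run:
```python
from h import *
R=down(np.pi/2-.36); x,y=452.7,71.7
open_gripper(); print(read_state()["finger_gap"])
movel([x,y,260],R,max_speed=110); movel([330,320,300],down(np.pi/2-.36),max_speed=200); wait(.3)
d=camera("side");c=camera("scene");w=camera("wrist")
for q in (d,c):
    X=pts(q); r=np.hypot(X[...,0]-453,X[...,1]-72); t=X[(r>66)&(r<82)&(X[...,2]>50)&(X[...,2]<78)]
    an=np.arctan2(t[:,1]-72,t[:,0]-453)
    print([(round(float(b),1),round(float(np.percentile(t[(an>b)&(an<b+.6),2],95)),1)) for b in np.arange(-3.1,3.1,.62) if ((an>b)&(an<b+.6)).sum()>5], red(q,[438,77,57]))
    t=X[(r<30)&(X[...,2]>155)]; print("handle top",t[:,2].max() if len(t) else 0,t.mean(0) if len(t) else 0)
    t=X[(r>80)&(r<106)&(X[...,2]>80)&(X[...,2]<90)]; print("pot",np.round(circ(t),1))
print(read_state()["time"],read_state()["eef_pos"])
out=[]
for q in (d,c):
    u,v=map(int,proj([453,72,80],q)); out.append(cv2.resize(q["image"][v-50:v+50,u-50:u+50],(400,400),interpolation=cv2.INTER_CUBIC))
cv2.imwrite("pics/end.png",np.hstack(out))
```

```text
85.3894879948278
[(-3.1, 63.3), (-2.5, 63.3), (-1.2, 62.9), (-0.6, 63.1)] 2
handle top 168.46080595248833 [452.01001183  81.53987577 162.56437622]
pot [453.5  74.4  93.9 273. ]
[(-3.1, 65.5), (-2.5, 63.8), (-1.9, 64.8), (-1.2, 62.8), (-0.6, 64.8), (0.0, 64.6)] 6
handle top 170.84065564563866 [448.87015789  77.77106437 162.67320898]
pot [452.6  71.2  94.  260. ]
47.0583 [330.037392   319.94043824 299.99896368]
```

View pics/end.png

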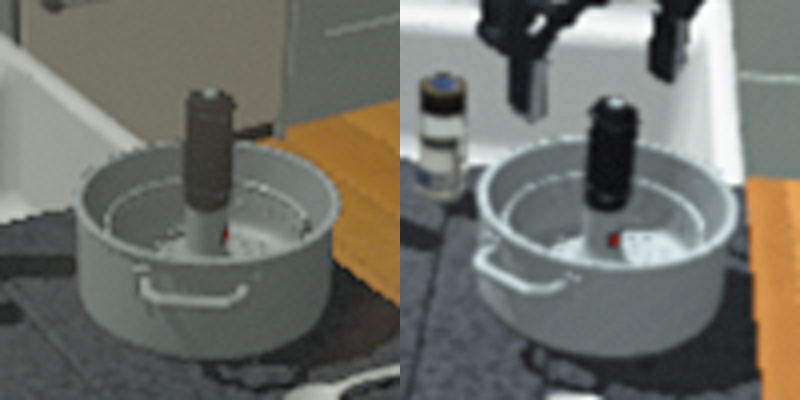

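The basket stands flat in the pot with the handle upright on it. The red button shows in the hole at (224,235) and (613,240), the pot hasn't moved, and the gripper is clear.

```bash
python3 -c "
from h import *
print(finish_job())"
```

```text
the job is handed in; nothing more can be done
None
```

The job is handed in at about 47 s: the handle is home and locked with the button showing in its hole, and the basket stands flat in the pot, which hasn't moved; it hung about 2° off level while carried.

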